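Clear the kiln pieces and hold the green glaze glass in the gauge beam

ROBOT

A 6-joint arm with a two-finger parallel gripper is mounted at the origin on the work surface. World frame = base frame: x ahead of the robot, y to its left, z up, the work surface at z = 0. Lengths are in m, angles in degrees, forces in N, time in s.
With the tool pointing down it reaches from about 0.375 to 0.9 m from the base axis. Payload 3.1 kg.
Tool frame: the origin (TCP) lies on the centre line of the jaws, within the pads' length; the fingertips stand 17 mm ahead of it and the grasp point (between the pads) lies 2 mm behind it; z points along the fingers, y is the line along which they close (so a half turn about z gives the same grasp; the last joint's range is limited). The gripper opens to 87 mm and grips with 3 to 60 N. Pads are 19 mm wide; open, the fingers measure 117 mm over their backs; the gripper's body (75 mm by 190 mm) begins 51 mm behind the grasp point.
Start: joints at [56.58, 30.224, 82.088, -0, 67.689, -10.227], TCP at [0.246, 0.574, 0.24] pointing down, gripper open.
Joint ranges: [-176.69, 176.69], [-43.24, 126.21], [12.49, 139.97], [-82, 262], [0, 151.66], [-163.58, 163.58]. Speed limits (degrees/s): [159.86, 159.86, 180, 180, 180, 180].

INTERFACE

Orientations are given as a 3x3 rotation matrix whose columns are the frame's x, y, z axes.
In Python, from rig import bot, imaging, finder gives the robot as it stands. The module is installed in compiled form; this text tells all that it offers.
- The arm moves only by the tool play_rows, never from a script. Its argument "motion" is a list that holds one entry, the list of rows, each a list of 6 numbers: the shift along the tool's x, y, z in m, then the turn, a rotation vector about the tool's x, y, z in degrees. In form: [[[dx, dy, dz, wx, wy, wz], ...]]. A call has 1 to 8 rows; each row is the pose to reach, as a shift and turn from the pose commanded when the call began, along the tool's axes at that moment; what a row does not reach only later rows make up. A row lasts 1/12 s, in which the tool goes at most 41.7 mm and 7.16 degrees, less where a joint would pass 70% of its speed; a pose out of reach is approached as far as the arm can. A call with a gripper value outside its range is refused whole. "fingers" is the finger opening in m, from 0 to 0.087, set as the call begins (left out, the last holds). The fingers move at their own pace and stop on an object; the grip force is fixed at half the most. Time passes only in rows, so rows that repeat a pose let the fingers close. It gives the time, the measured TCP pose, the force, the opening and the grip force at its end, in the units of the state.
- bot.read_state(): the state, without advancing time (a new reading comes with each control period).
- imaging.capture(name): name is "scene" or "top"; returns a dict with "frame" (384x512x3 uint8, red, green, blue), "camera_matrix" (3x3 intrinsics, pixels), "R" (3x3) and "t" (3): a world point X has camera coordinates R X + t. Camera axes: x right, y down, z forward; pixel columns grow to the right and rows downward; lengths in m; the calibration is good to about 2 mm. A picture is of the moment at which its call begins. There is no depth.
- bot.hand_in(): hands the job in; it is judged then, once.
Trained networks look in the newest picture that a camera, given by its name, has taken for a name from the list of things; names that differ only in an ending like _2 or _b are one class to them, and where a whole thing is asked for, a point or a joint stands for the part that bears it (a point fixed in the world has none). Each returns a list of dicts, best first, with "confidence" (0 to 1); they miss things now and then, are a little off and sometimes report something else, mostly with a low value. They report only what shows in the picture. A call takes as long as a camera call. They do not tell look-alikes from the thing itself.
- finder.recognise(camera, name): "at" ([x, y, z] in m, in world coordinates, good to about 4 mm: the middle of the surface that is visible of it).
- finder.outline_of(camera, name): "pixels" (384x512 bool, what is visible of it).
The state is a dict: "time_s": time; "joint_positions": joint angles; "qvel": joint speeds; "tau": joint torques, N m; "position": TCP position; "tcp_rot": TCP orientation; "force": force on the tool from outside, world axes, zero at the start; "moment": the same for the moment, N m; "opening": opening from 0.0 (shut) to 1.0 (fully open); "grasp_force": force on a finger pad.
Only numpy, scipy, OpenCV 4.12 (cv2) and the standard library are available. Lean on these libraries where they do the work, as an engineer would, in place of code of your own. Each camera call takes 0.05 s, during which the arm holds its last target. There are 200 camera calls.

TASK

Sort the pieces standing on the dark grey mat: first put the clay kiln prop in the lime-green basket and set the amber glass sample down upright in the white tray, then take the green glass sample and end the job still holding it, upright and motionless, midway between the gauge's lamp and sensor, so that the beam passes squarely through its clear polished faces, midway across their width and 20 mm above its underside. Grip both glass samples only by their frosted white faces, never touching the clear ones with the fingers, and do not drop them or knock them over. Do not bump the gauge, and leave the cup, the red tape roll and the brush where they are.

Things in the scene. Friction and masses are not known exactly. Their poses are not given: they have to be found in the camera images.
- green_sample: Loose upright block of green glaze glass, about 200 g: 40 mm along its x, 34 along y, 70 tall (z up). Origin: centre of underside. The faces at y = +-17 mm (40 wide, 70 high) are frosted white plates 5 mm thick: grip these, fingers closing along y. The faces at x = +-20 mm are clear polished glass: do not touch. From above: green strip between two white edges; a half turn is the same.
- green_sample_window (a point): The point inside the green sample through which the beam shall pass: on its centre line, 20 mm above its underside. Keep the fingertips above or beside it: they close on the frosted faces, so do not block the beam.
- amber_sample: Block of amber (orange-brown) glaze glass, the same shape, size, axes and mass as the green sample, with the same frosted white faces across its y and clear polished faces across its x.
- prop: Kiln prop: pale clay cylinder, 36 mm in diameter, 50 mm tall, about 80 g, standing upright, with a dark hole drawn in its top. Origin: centre of its underside.
- prop_center (a point): Centre of the kiln prop, 25 mm above its underside.
- tray: White plastic open tray, fixed: 130 x 130 mm outside, walls 22 mm high, walls and floor 5 mm thick. Origin: centre of its underside, z up; its inner floor is 5 mm above it. Its x and y axes run along its sides.
- basket: Lime-green slatted basket, fixed: 160 mm along its x, 150 mm along its y, 50 mm high, walls and floor 5 mm thick, posts about 10 mm square inside the four corners. Origin: centre of its underside, z up.
- gauge: Fixed light gauge: base plate 210 mm (x) by 70 (y), 12 thick, with a white lamp housing at its -x end and a black sensor housing with pale blue screen at +x, each 60 (x) by 70 (y), tops 90 mm above the table. Between them a 90 mm gap, open above and to both y sides. Origin: centre of underside. The beam, drawn as a thin yellow rod that cannot be touched, runs along its x.
- beam (a point): Middle of the light beam: centre of the gap, 62 mm above the table and 50 mm above the base plate. Its x axis is the gauge's x axis.
- pigment_cup: Bystander: loose white porcelain cup, 64 mm across the rim, 50 mm high. Origin: centre of its underside. Leave it alone.
- tape_roll: Bystander: loose red roll of tape lying flat, 52 mm across, 18 mm high. Origin: centre of its underside. Leave it alone.
- brush: Bystander: loose flat brush, wooden handle and grey head, about 200 mm long, lying on the table. Leave it alone.
Mind the look-alikes: they are no part of the job. Several things look just like the prop: the one meant starts farthest from the robot's base.

How it is judged:
By the outcome, as a careful person would: the job done as asked, in the order asked, and still so for the second after the job is handed in, while the arm keeps its last pose, push and grip.
It also fails if it takes over 64 s, if anything falls off the work surface, if the arm or the gripper's body presses on something with over 40 N, if the wrist force passes 120 N, or if a joint passes its speed limit or range.

## Working session

There is one attempt and no reset: what is moved stays moved. The work goes in short steps, Python scripts to look and compute and a tool call to move; the robot and the scene stay as the last step left them, time stands still between calls to the robot, and variables do not carry over. Pictures are saved under pics/ and viewed, at most 10 in all, crops included, and the job is handed in when it is done.

Besides the shell and the picture viewer there is one more tool, called after "Call:" in YAML: its name, and indented under it one key for each argument. play_rows: Moves the arm, as the interface text tells. Its arguments: {"type":"object","properties":{"motion":{"type":"array"},"fingers":{"type":"number"}},"required":["motion"]}

```bash
mkdir -p pics; cat > h.py <<'E'
import numpy as np, cv2
from rig import bot, imaging, finder
def save(cap,fn,crop=None,s=1.5):
    f=cap["frame"][:,:,::-1]
    if crop: a,b,c,d=crop; f=f[b:d,a:c]
    cv2.imwrite(fn,cv2.resize(f,None,fx=s,fy=s,interpolation=cv2.INTER_CUBIC))
def proj(cap,X):
    X=np.atleast_2d(X); c=X@np.array(cap["R"]).T+np.array(cap["t"]); p=c@np.array(cap["camera_matrix"]).T
    return p[:,:2]/p[:,2:]
def ray(cap,uv,z):
    K=np.array(cap["camera_matrix"]);R=np.array(cap["R"]);t=np.array(cap["t"])
    uv=np.atleast_2d(uv).astype(float); d=np.linalg.solve(K,np.c_[uv,np.ones(len(uv))].T).T@R; o=-R.T@t
    return o+d*((z-o[2])/d[:,2])[:,None]
E
python3 - <<'E'
from h import *
s=bot.read_state(); print(s["time_s"],s["position"],np.round(s["tcp_rot"],3),s["opening"])
for c in ["top","scene"]:
    cap=imaging.capture(c); save(cap,f"pics/{c}0.png")
    print(c,"cam",np.round(-np.array(cap["R"]).T@cap["t"],3))
    for n in ["green_sample","amber_sample","prop","tray","basket","gauge","pigment_cup","tape_roll","brush"]:
        for r in finder.recognise(c,n):
            print(n,round(r["confidence"],2),np.round(r["at"],3),np.round(proj(cap,r["at"])[0]))
E
```

```text
0.0 [0.24572657 0.57392096 0.23857979] [[-0.919  0.394 -0.001]
 [ 0.394  0.919 -0.002]
 [ 0.    -0.002 -1.   ]] 1.0010815871866707
top cam [0.44  0.013 1.181]
green_sample 0.55 [ 0.456 -0.107  0.072] [303. 249.]
amber_sample 0.5 [0.48  0.007 0.074] [252. 238.]
prop 0.77 [0.362 0.132 0.049] [195. 290.]
prop 0.69 [0.448 0.115 0.054] [204. 251.]
prop 0.62 [0.364 0.066 0.052] [225. 290.]
prop 0.48 [ 0.382 -0.021  0.05 ] [263. 282.]
prop 0.19 [ 0.635 -0.235  0.004] [353. 176.]
tray 0.62 [ 0.635 -0.232  0.004] [351. 176.]
basket 0.73 [ 0.441 -0.342  0.006] [398. 257.]
gauge 0.94 [0.559 0.339 0.08 ] [103. 200.]
pigment_cup 0.59 [0.654 0.093 0.013] [217. 165.]
tape_roll 0.19 [ 0.455 -0.104  0.073] [301. 249.]
scene cam [ 0.991 -0.521  0.557]
green_sample 0.69 [ 0.466 -0.121  0.048] [201. 200.]
amber_sample 0.96 [0.483 0.    0.048] [242. 178.]
amber_sample 0.67 [ 0.465 -0.125  0.047] [199. 201.]
prop 0.86 [ 0.39  -0.032  0.035] [207. 175.]
prop 0.84 [0.375 0.048 0.038] [224. 159.]
prop 0.8 [0.454 0.106 0.032] [260. 162.]
prop 0.58 [0.369 0.121 0.032] [241. 150.]
tray 0.74 [ 0.637 -0.234  0.005] [221. 280.]
basket 0.78 [ 0.433 -0.338  0.015] [113. 259.]
gauge 0.67 [0.555 0.333 0.052] [336. 134.]
pigment_cup 0.93 [0.648 0.086 0.035] [317. 190.]
tape_roll 0.78 [0.598 0.007 0.016] [280. 205.]
brush 0.92 [ 0.747 -0.006  0.017] [332. 235.]
```

View pics/top0.png

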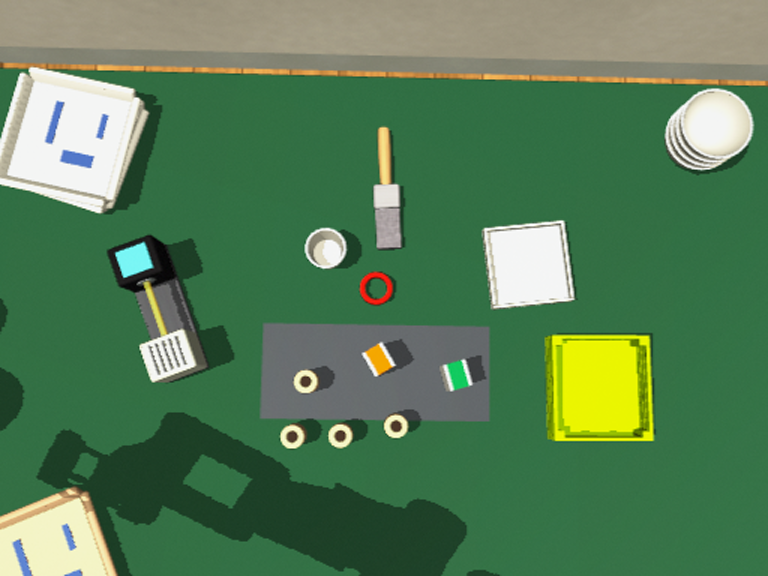

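View pics/scene0.png

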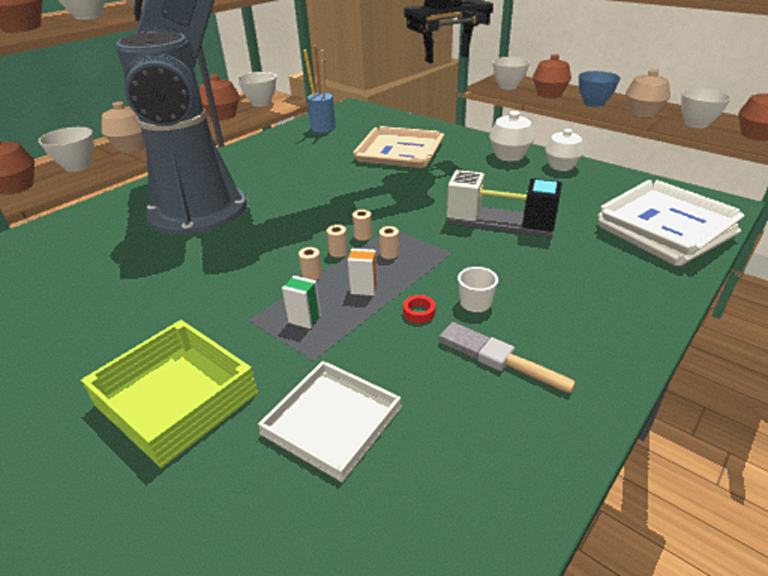

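The top picture shows four prop-like cylinders (in 512 px frame): (204,254) on the mat, (195,290), (227,290) and (264,284) just off it. The first, at about (0.448, 0.115), is farthest from the base (0.46 m against 0.37–0.39 m), so it is the one meant. Amber is at (252,239), green at (305,249), the gauge at (108,205), the tray at (352,176) and the basket at (400,258).

```bash
python3 - <<'E'
from h import *
cap=imaging.capture("top"); f=cap["frame"]; np.save("top.npy",f)
big=cv2.resize(f[205:305,180:335],None,fx=5,fy=5,interpolation=cv2.INTER_CUBIC)[:,:,::-1]; cv2.imwrite("pics/mat.png",big)
hsv=cv2.cvtColor(f,cv2.COLOR_RGB2HSV)
def seg(lo,hi,box,z,name):
    m=cv2.inRange(hsv,lo,hi); mm=np.zeros_like(m); a,b,c,d=box; mm[b:d,a:c]=m[b:d,a:c]
    n,l,st,ce=cv2.connectedComponentsWithStats(mm); k=1+np.argmax(st[1:,4]); ys,xs=np.nonzero(l==k)
    P=ray(cap,np.c_[xs,ys],z)[:,:2]; r=cv2.minAreaRect((P*1000).astype(np.float32))
    w,v=np.linalg.eigh(np.cov(P.T))
    print(name,len(xs),"mean",P.mean(0).round(4),"rect",np.round(r[0],1),np.round(r[1],1),round(r[2],1),"pca major deg",round(np.degrees(np.arctan2(v[1,1],v[0,1])),1),"ext",np.sqrt(12*w).round(4))
    return P
seg((50,150,80),(80,255,255),(285,235,325,265),.07,"green")
seg((8,150,120),(22,255,255),(238,222,275,255),.07,"amber")
seg((22,80,100),(32,255,255),(85,180,130,230),.062,"beam")
seg((85,80,150),(100,255,255),(70,155,115,190),.09,"screen")
# whites incl. strip
for n,box in (("green",(285,235,315,265)),("amber",(238,222,268,255))):
    seg((0,0,150),(179,60,255),box,.07,n+" white")
seg((0,0,150),(179,60,255),(85,215,140,260),.09,"lamp")
seg((0,0,150),(179,40,255),(315,140,390,210),.022,"tray")
seg((25,150,50),(38,255,255),(355,215,445,300),.05,"basket")
for b in ((190,240,220,268),):
    m=hsv[:,:,2]; g=f[:,:,0].astype(int)-f[:,:,2]; print(f[254,194:216:2].tolist())
for n in ["prop","tray","basket"]:
    for r in finder.outline_of("top",n):
        ys,xs=np.nonzero(r["pixels"]); print(n,round(r["confidence"],2),len(xs),xs.mean().round(1),ys.mean().round(1),xs.min(),xs.max(),ys.min(),ys.max())
E
```

```text
green 174 mean [ 0.4548 -0.112 ] rect [ 454.8 -111.9] [39.7 21.5] 17.0 pca major deg -163.0 ext [0.0218 0.0401]
amber 179 mean [0.4758 0.0063] rect [475.9   6.2] [40.2 21.9] 31.3 pca major deg -148.9 ext [0.0221 0.0407]
beam 183 mean [0.5475 0.343 ] rect [548.4 343.3] [86.1 10.8] 21.6 pca major deg -158.3 ext [0.0108 0.086 ]
screen 377 mean [0.6165 0.3697] rect [616.7 369.8] [40.5 45.4] 21.2 pca major deg 112.3 ext [0.0403 0.0461]
green white 52 mean [ 0.4506 -0.0974] rect [450.4 -97.4] [40.5  5.9] 16.4 pca major deg -163.2 ext [0.0063 0.0423]
amber white 51 mean [0.4689 0.0195] rect [469.   19.5] [40.1  6.1] 30.8 pca major deg -148.5 ext [0.0062 0.0408]
lamp 742 mean [0.4768 0.3135] rect [477.  313.6] [59.1 68.6] 21.7 pca major deg 112.0 ext [0.0611 0.0713]
tray 2885 mean [ 0.6313 -0.2297] rect [ 632.4 -229.2] [129.4 132.9] 6.8 pca major deg 94.8 ext [0.1283 0.1309]
basket 4935 mean [ 0.439  -0.3307] rect [ 440.  -330.7] [159.  160.7] 0.7 pca major deg -164.8 ext [0.1602 0.1606]
[[107, 110, 113], [233, 234, 185], [244, 245, 200], [117, 103, 73], [78, 57, 42], [80, 58, 43], [78, 57, 43], [234, 232, 178], [244, 243, 196], [86, 70, 52], [64, 65, 67]]
prop 0.78 206 226.5 289.7 219 234 282 298
prop 0.75 176 203.5 254.2 196 211 248 261
prop 0.54 245 194.9 290.3 186 203 282 299
prop 0.51 220 262.7 283.4 255 270 276 291
prop 0.44 995 257.1 131.8 249 266 85 166
tray 0.74 3080 350.9 176.1 321 381 147 205
basket 0.73 4898 398.6 258.4 363 434 223 294
```

View pics/mat.png

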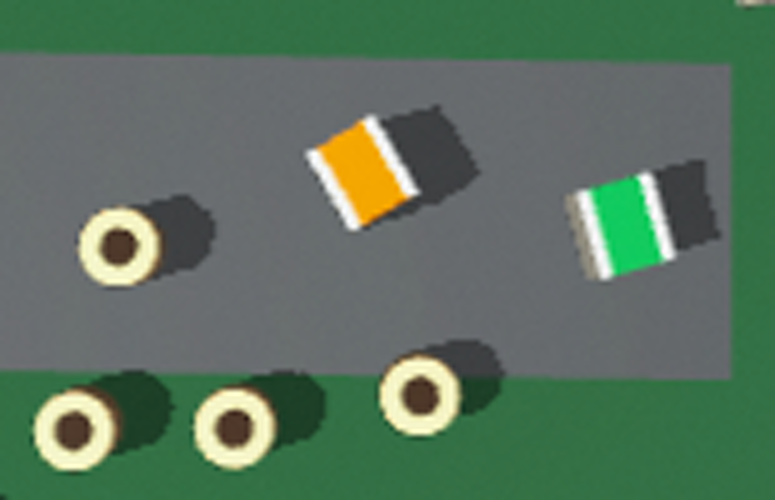

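The crop shows the chosen prop alone on the mat at (204,254), the amber sample at (252.5,239.5) with its long side about 31°, and green at (305,250) at about 17°. White edges flank both strips.

```bash
cat >> h.py <<'E'
def goto(xyz,yaw,s=None):
    """shift and wz (deg) in present tool axes to bring TCP to xyz, tool y axis at yaw"""
    s=s or bot.read_state(); R=np.array(s["tcp_rot"]); d=R.T@(np.array(xyz)-s["position"])
    y0=np.degrees(np.arctan2(R[1,1],R[0,1])); dy=(yaw-y0+180)%360-180
    print("shift",d.round(4),"wz",round(-dy,2),"yaw now",round(y0,2),"pos",np.round(s["position"],4),"t",round(s["time_s"],2))
E
python3 - <<'E'
from h import *
cap=imaging.capture("top"); f=cap["frame"]
print("prop",ray(cap,[[203.8,254.2]],.05).round(4))
cs=imaging.capture("scene"); 
m=cv2.inRange(cv2.cvtColor(cs["frame"],cv2.COLOR_RGB2HSV),(50,170,120),(80,255,255)); 
for n,c,yaw in (("green",(.4548,-.112),17),("amber",(.4758,.0063),31)):
    r=max(finder.outline_of("scene",n+"_sample"),key=lambda r:r["confidence"]); ys,xs=np.nonzero(r["pixels"]); print(n,r["confidence"],"mask",xs.min(),xs.max(),ys.min(),ys.max())
    a=np.radians(yaw); X=np.array([[c[0]+u*np.cos(a)-v*np.sin(a),c[1]+u*np.sin(a)+v*np.cos(a),z] for u in(-.02,.02) for v in(-.017,.017) for z in (0,.07)])
    p=proj(cs,X); print("pred",p.min(0).round(1),p.max(0).round(1))
goto((.448,.115,.15),107)
E
```

```text
prop [[0.4416 0.1148 0.05  ]]
green 0.92 mask 188 213 183 218
pred [187.9 182.5] [213.8 218. ]
amber 0.8 mask 232 251 166 197
pred [231.3 164.5] [251.1 195.9]
shift [-0.3665 -0.3428  0.0896] wz -40.19 yaw now 66.81 pos [0.2461 0.5745 0.2395] t 1.4
```

Call:
play_rows:
  motion:
    - [[-0.015,-0.014,0.004,0,0,-4],[-0.045,-0.042,0.011,0,0,-10],[-0.075,-0.071,0.019,0,0,-17],[-0.105,-0.1,0.026,0,0,-24],[-0.135,-0.129,0.034,0,0,-30],[-0.165,-0.157,0.041,0,0,-35],[-0.194,-0.185,0.048,0,0,-39],[-0.223,-0.213,0.055,0,0,-40.2]]
  fingers: 0.062

```text
time_s: 2.07
position: [0.3659, 0.2939, 0.1854]
tcp_rot: [[-0.955, -0.296, 0.001], [-0.296, 0.955, 0.0], [-0.001, 0.0, -1.0]]
force: [0.9, -0.6, 0.2]
opening: 0.711
grasp_force: 0.0
```

```bash
python3 -c "
from h import *
goto((.442,.115,.11),107)"
```

```text
shift [-0.0197 -0.1934  0.0754] wz 0.21 yaw now 107.21 pos [0.3659 0.2939 0.1854] t 2.07
```

Call:
play_rows:
  motion:
    - [[-0.004,-0.038,0.015,0,0,0],[-0.008,-0.076,0.03,0,0,0],[-0.012,-0.114,0.045,0,0,0],[-0.016,-0.15,0.06,0,0,0],[-0.019,-0.178,0.07,0,0,0],[-0.02,-0.19,0.075,0,0,0],[-0.02,-0.19,0.075,0,0,0],[-0.02,-0.19,0.075,0,0,0]]

```text
time_s: 2.73
position: [0.4401, 0.1192, 0.1103]
tcp_rot: [[-0.957, -0.29, -0.001], [-0.29, 0.957, 0.0], [0.001, 0.0, -1.0]]
force: [-0.5, -0.2, 0.1]
opening: 0.712
grasp_force: 0.0
```

```bash
python3 - <<'E'
from h import *
goto((.442,.115,.032),107)
cs=imaging.capture("top");save(cs,"pics/top1.png",(150,180,350,310),4)
E
```

```text
shift [-0.0006 -0.0046  0.0783] wz -0.12 yaw now 106.88 pos [0.4401 0.1192 0.1103] t 2.73
```

View pics/top1.png

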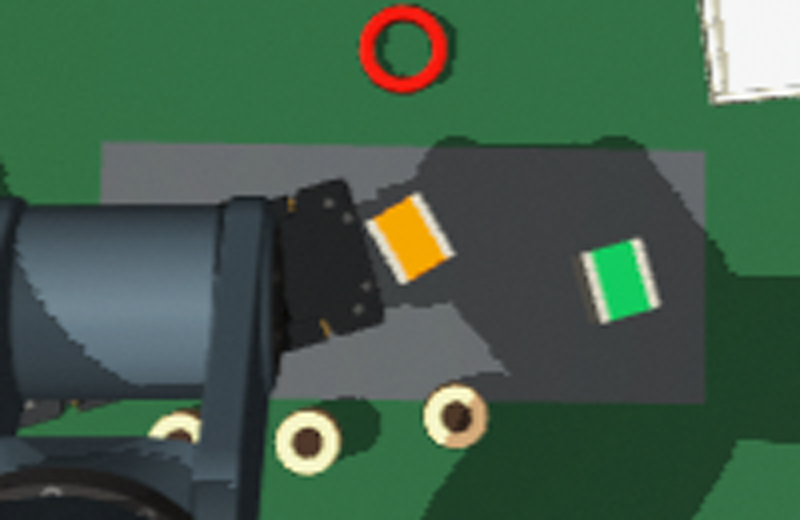

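The gripper is over the prop. Its body clears amber (about (252,239)), and everything still stands.

Call:
play_rows:
  motion:
    - [[0,-0.004,0.015,0,0,0],[-0.001,-0.005,0.035,0,0,0],[-0.001,-0.005,0.055,0,0,0],[-0.001,-0.005,0.07,0,0,0],[-0.001,-0.005,0.078,0,0,0],[-0.001,-0.005,0.078,0,0,0],[-0.001,-0.005,0.078,0,0,0]]

```text
time_s: 3.37
position: [0.4421, 0.116, 0.0327]
tcp_rot: [[-0.956, -0.294, -0.0], [-0.294, 0.956, 0.0], [0.0, 0.0, -1.0]]
force: [0.2, 0.5, -0.2]
opening: 0.712
grasp_force: 0.0
```

Call:
play_rows:
  motion:
    - [[0,0,0,0,0,0],[0,0,0,0,0,0],[0,0,0,0,0,0],[0,0,0,0,0,0],[0,0,0,0,0,0]]
  fingers: 0.02

```text
time_s: 3.78
position: [0.4427, 0.1151, 0.0328]
tcp_rot: [[-0.956, -0.292, 0.001], [-0.292, 0.956, 0.0], [-0.001, -0.0, -1.0]]
force: [0.1, 1.9, 0.6]
opening: 0.42
grasp_force: 0.4
```

Call:
play_rows:
  motion:
    - [[0,0,-0.01,0,0,0],[0,0,-0.03,0,0,0],[0,0,-0.06,0,0,0],[0,0,-0.09,0,0,0],[0,0,-0.11,0,0,0],[0,0,-0.12,0,0,0],[0,0,-0.12,0,0,0]]

```text
time_s: 4.37
position: [0.4438, 0.1151, 0.1553]
tcp_rot: [[-0.956, -0.293, 0.006], [-0.293, 0.956, 0.0], [-0.006, -0.002, -1.0]]
force: [-0.3, 0.4, -0.3]
opening: 0.403
grasp_force: 30.0
```

```bash
python3 -c "
from h import *
goto((.44,-.331,.15),107)"
```

```text
shift [ 0.1341 -0.4255  0.0053] wz 0.01 yaw now 107.01 pos [0.4438 0.1151 0.1553] t 4.37
```

Call:
play_rows:
  motion:
    - [[0.004,-0.012,0,0,0,0],[0.012,-0.038,0,0,0,0],[0.023,-0.073,0,0,0,0],[0.034,-0.109,0,0,0,0],[0.045,-0.145,0,0,0,0],[0.057,-0.181,0,0,0,0],[0.068,-0.217,0,0,0,0],[0.08,-0.253,0,0,0,0]]

```text
time_s: 5.03
position: [0.4389, -0.1517, 0.1518]
tcp_rot: [[-0.956, -0.292, -0.001], [-0.292, 0.956, 0.001], [0.001, 0.001, -1.0]]
force: [1.8, 0.2, 0.5]
opening: 0.407
grasp_force: 30.0
```

Call:
play_rows:
  motion:
    - [[0.011,-0.036,0,0,0,0],[0.022,-0.072,0,0,0,0],[0.033,-0.108,0,0,0,0],[0.043,-0.14,0,0,0,0],[0.051,-0.163,0.005,0,0,0],[0.054,-0.172,0.02,0,0,0],[0.054,-0.172,0.04,0,0,0],[0.054,-0.172,0.05,0,0,0]]

```text
time_s: 5.7
position: [0.437, -0.3304, 0.0999]
tcp_rot: [[-0.957, -0.291, -0.003], [-0.291, 0.957, 0.003], [0.002, 0.004, -1.0]]
force: [0.3, 0.1, -1.5]
opening: 0.405
grasp_force: 30.0
```

```bash
python3 -c "
from h import *
goto((.44,-.331,.046),107)"
```

```text
shift [-0.0027 -0.0017  0.0539] wz -0.11 yaw now 106.89 pos [ 0.437  -0.3304  0.0999] t 5.7
```

Call:
play_rows:
  motion:
    - [[0,0,0.012,0,0,0],[0,0,0.03,0,0,0],[0,0,0.046,0,0,0],[0,0,0.055,0,0,0],[0,0,0.059,0,0,0],[0,0,0.059,0,0,0]]

```text
time_s: 6.2
position: [0.438, -0.3296, 0.0424]
tcp_rot: [[-0.956, -0.293, -0.002], [-0.293, 0.956, 0.002], [0.001, 0.002, -1.0]]
force: [0.5, -0.3, -0.9]
opening: 0.403
grasp_force: 30.0
```

Call:
play_rows:
  motion:
    - [[0,0,0,0,0,0],[0,0,0,0,0,0],[0,0,0,0,0,0],[0,0,0,0,0,0],[0,0,0,0,0,0]]
  fingers: 0.062

```text
time_s: 6.62
position: [0.4389, -0.3308, 0.0441]
tcp_rot: [[-0.956, -0.293, 0.001], [-0.293, 0.956, -0.001], [-0.001, -0.001, -1.0]]
force: [-1.1, -0.8, -0.0]
opening: 0.672
grasp_force: 0.0
```

Call:
play_rows:
  motion:
    - [[0,0,-0.012,0,0,0],[0,0,-0.04,0,0,0],[0,0,-0.075,0,0,0],[0,0,-0.1,0,0,0],[0,0,-0.115,0,0,0],[0,0,-0.12,0,0,0]]

```text
time_s: 7.12
position: [0.4398, -0.3318, 0.1674]
tcp_rot: [[-0.956, -0.293, 0.005], [-0.293, 0.956, -0.005], [-0.003, -0.006, -1.0]]
force: [-0.3, -0.7, 0.5]
opening: 0.71
grasp_force: 0.0
```

```bash
python3 - <<'E'
from h import *
goto((.4758,.0063,.15),121)
cs=imaging.capture("scene");save(cs,"pics/scene1.png",(40,120,360,340),2.4)
for r in finder.recognise("scene","prop"): print(round(r["confidence"],2),np.round(r["at"],3))
E
```

```text
shift [-0.1333  0.3129  0.0158] wz -13.99 yaw now 107.01 pos [ 0.4398 -0.3318  0.1674] t 7.12
0.79 [0.376 0.048 0.037]
0.66 [ 0.453 -0.334  0.041]
0.63 [0.369 0.123 0.034]
0.52 [ 0.387 -0.032  0.034]
```

View pics/scene1.png

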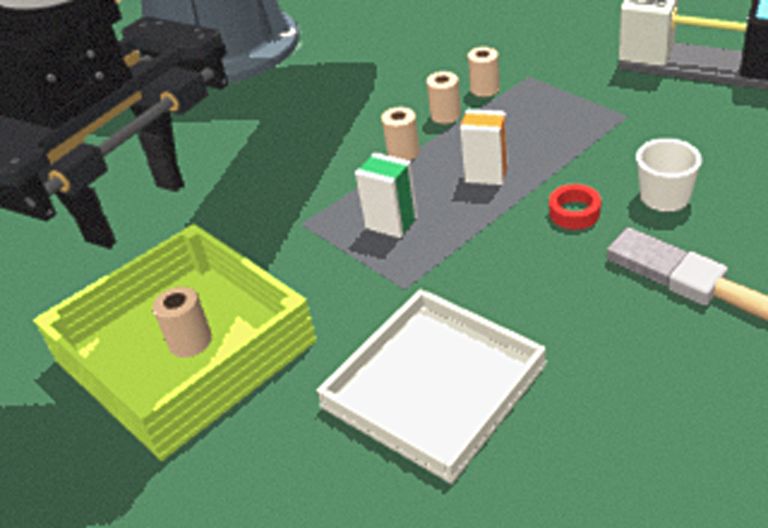

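The prop stands upright in the basket (frame px about (116,254)), both samples are upright, and the bystanders have not moved.

Call:
play_rows:
  motion:
    - [[-0.005,0.012,0,0,0,-2],[-0.016,0.038,0.001,0,0,-5],[-0.031,0.073,0.003,0,0,-8],[-0.046,0.109,0.005,0,0,-11],[-0.061,0.144,0.007,0,0,-13],[-0.077,0.18,0.009,0,0,-14],[-0.092,0.215,0.011,0,0,-14],[-0.107,0.25,0.014,0,0,-14]]

```text
time_s: 7.88
position: [0.4659, -0.0571, 0.148]
tcp_rot: [[-0.856, -0.516, -0.004], [-0.516, 0.856, 0.002], [0.002, 0.003, -1.0]]
force: [1.3, -0.6, -1.0]
opening: 0.713
grasp_force: 0.0
```

```bash
python3 -c "
from h import *
goto((.4758,.0063,.12),121)"
```

```text
shift [-0.0413  0.0491  0.028 ] wz 0.08 yaw now 121.08 pos [ 0.4659 -0.0571  0.148 ] t 7.88
```

Call:
play_rows:
  motion:
    - [[-0.018,0.02,0,0,0,0],[-0.033,0.037,0.005,0,0,0],[-0.041,0.046,0.015,0,0,0],[-0.041,0.046,0.025,0,0,0],[-0.041,0.046,0.028,0,0,0],[-0.041,0.046,0.028,0,0,0],[-0.041,0.046,0.028,0,0,0]]

```text
time_s: 8.47
position: [0.4783, 0.0006, 0.1207]
tcp_rot: [[-0.857, -0.515, -0.002], [-0.515, 0.857, 0.001], [0.002, 0.002, -1.0]]
force: [-0.3, 0.5, 0.5]
opening: 0.718
grasp_force: 0.0
```

```bash
python3 -c "
from h import *
goto((.4758,.0063,.043),121)"
```

```text
shift [-0.0009  0.0061  0.0777] wz 0.02 yaw now 121.02 pos [0.4783 0.0006 0.1207] t 8.47
```

Call:
play_rows:
  motion:
    - [[-0.001,0.005,0.004,0,0,0],[-0.001,0.006,0.02,0,0,0],[-0.001,0.006,0.04,0,0,0],[-0.001,0.006,0.06,0,0,0],[-0.001,0.006,0.073,0,0,0],[-0.001,0.006,0.077,0,0,0],[-0.001,0.006,0.077,0,0,0],[-0.001,0.006,0.077,0,0,0]]

```text
time_s: 9.13
position: [0.4771, 0.0058, 0.0447]
tcp_rot: [[-0.857, -0.515, 0.0], [-0.515, 0.857, -0.0], [-0.0, -0.0, -1.0]]
force: [-0.4, -0.2, 0.6]
opening: 0.712
grasp_force: 0.0
```

Call:
play_rows:
  motion:
    - [[0,0,0,0,0,0],[0,0,0,0,0,0],[0,0,0,0,0,0],[0,0,0,0,0,0],[0,0,0,0,0,0],[0,0,0,0,0,0]]
  fingers: 0.02

```text
time_s: 9.63
position: [0.4772, 0.006, 0.0447]
tcp_rot: [[-0.857, -0.515, 0.001], [-0.515, 0.857, -0.0], [-0.0, -0.0, -1.0]]
force: [-0.1, 0.4, 2.0]
opening: 0.388
grasp_force: 30.0
```

Call:
play_rows:
  motion:
    - [[0,0,-0.008,0,0,0],[0,0,-0.025,0,0,0],[0,0,-0.05,0,0,0],[0,0,-0.075,0,0,0],[0,0,-0.095,0,0,0],[0,0,-0.105,0,0,0],[0,0,-0.105,0,0,0]]

```text
time_s: 10.22
position: [0.4781, 0.0059, 0.1518]
tcp_rot: [[-0.857, -0.515, 0.005], [-0.515, 0.857, -0.001], [-0.004, -0.003, -1.0]]
force: [0.6, 0.4, -3.8]
opening: 0.389
grasp_force: 30.0
```

```bash
python3 -c "
from h import *
goto((.632,-.23,.15),107)"
```

```text
shift [-0.0103 -0.2815  0.0028] wz 14.02 yaw now 121.02 pos [0.4781 0.0059 0.1518] t 10.22
```

Call:
play_rows:
  motion:
    - [[0,-0.006,0,0,0,1],[-0.001,-0.022,0,0,0,3],[-0.002,-0.046,0,0,0,5],[-0.003,-0.074,0,0,0,7],[-0.004,-0.102,0,0,0,9],[-0.005,-0.13,0,0,0,11],[-0.006,-0.158,0,0,0,13],[-0.007,-0.186,0,0,0,14]]

```text
time_s: 10.88
position: [0.5791, -0.1523, 0.1475]
tcp_rot: [[-0.957, -0.289, -0.002], [-0.289, 0.957, 0.001], [0.002, 0.001, -1.0]]
force: [0.4, 0.4, -2.1]
opening: 0.389
grasp_force: 30.0
```

```bash
python3 -c "
from h import *
goto((.632,-.23,.10),107)"
```

```text
shift [-0.0283 -0.0898  0.0473] wz -0.22 yaw now 106.78 pos [ 0.5791 -0.1523  0.1475] t 10.88
```

Call:
play_rows:
  motion:
    - [[-0.008,-0.024,0,0,0,0],[-0.016,-0.048,0.003,0,0,0],[-0.023,-0.068,0.012,0,0,0],[-0.027,-0.081,0.026,0,0,0],[-0.028,-0.085,0.038,0,0,0],[-0.028,-0.086,0.046,0,0,0],[-0.028,-0.086,0.048,0,0,0],[-0.028,-0.086,0.048,0,0,0]]

```text
time_s: 11.55
position: [0.6289, -0.2226, 0.0994]
tcp_rot: [[-0.956, -0.292, -0.004], [-0.292, 0.956, 0.003], [0.003, 0.004, -1.0]]
force: [0.2, 0.0, -2.0]
opening: 0.395
grasp_force: 30.0
```

```bash
python3 -c "
from h import *
goto((.632,-.23,.051),107)"
```

```text
shift [-0.0009 -0.0081  0.0484] wz -0.01 yaw now 106.99 pos [ 0.6289 -0.2226  0.0994] t 11.55
```

Call:
play_rows:
  motion:
    - [[0,-0.003,0.006,0,0,0],[-0.001,-0.006,0.018,0,0,0],[-0.001,-0.006,0.03,0,0,0],[-0.001,-0.006,0.04,0,0,0],[-0.001,-0.006,0.045,0,0,0],[-0.001,-0.006,0.047,0,0,0],[-0.001,-0.006,0.047,0,0,0],[-0.001,-0.006,0.047,0,0,0]]

```text
time_s: 12.22
position: [0.6336, -0.2293, 0.0544]
tcp_rot: [[-0.956, -0.293, 0.0], [-0.293, 0.956, -0.0], [-0.0, -0.0, -1.0]]
force: [0.1, 1.1, -2.0]
opening: 0.39
grasp_force: 30.0
```

Call:
play_rows:
  motion:
    - [[0,0,0.002,0,0,0],[0,0,0.0035,0,0,0],[0,0,0.0045,0,0,0],[0,0,0.0045,0,0,0]]

```text
time_s: 12.55
position: [0.6334, -0.2292, 0.0499]
tcp_rot: [[-0.956, -0.292, -0.0], [-0.292, 0.956, 0.0], [0.0, 0.0, -1.0]]
force: [-0.5, -0.4, -2.4]
opening: 0.388
grasp_force: 30.0
```

Still hanging or just touching (−2 N is the weight). Less than 1 mm remains, so I lower a touch and release.

Call:
play_rows:
  motion:
    - [[0,0,0.0005,0,0,0],[0,0,0.001,0,0,0],[0,0,0.001,0,0,0]]

```text
time_s: 12.8
position: [0.6335, -0.2293, 0.0498]
tcp_rot: [[-0.956, -0.293, 0.0], [-0.293, 0.956, -0.0], [-0.0, -0.0, -1.0]]
force: [-1.8, 1.0, 4.0]
opening: 0.389
grasp_force: 30.0
```

Call:
play_rows:
  motion:
    - [[0,0,0,0,0,0],[0,0,0,0,0,0],[0,0,0,0,0,0],[0,0,0,0,0,0],[0,0,0,0,0,0]]
  fingers: 0.062

```text
time_s: 13.22
position: [0.6335, -0.2293, 0.0487]
tcp_rot: [[-0.956, -0.292, 0.0], [-0.292, 0.956, -0.0], [-0.0, -0.0, -1.0]]
force: [-0.4, -0.6, -1.1]
opening: 0.66
grasp_force: 0.0
```

Call:
play_rows:
  motion:
    - [[0,0,-0.008,0,0,0],[0,0,-0.03,0,0,0],[0,0,-0.06,0,0,0],[0,0,-0.085,0,0,0],[0,0,-0.1,0,0,0],[0,0,-0.105,0,0,0]]

```text
time_s: 13.72
position: [0.6353, -0.2302, 0.1581]
tcp_rot: [[-0.956, -0.293, 0.006], [-0.293, 0.956, -0.003], [-0.005, -0.005, -1.0]]
force: [0.4, -1.1, -0.2]
opening: 0.715
grasp_force: 0.0
```

```bash
python3 - <<'E'
from h import *
goto((.4548,-.112,.15),107)
cs=imaging.capture("scene");save(cs,"pics/scene2.png",(40,120,360,340),2.4)
for r in finder.recognise("scene","amber_sample"): print(round(r["confidence"],2),np.round(r["at"],3))
E
```

```text
shift [0.138  0.1659 0.0066] wz 0.01 yaw now 107.01 pos [ 0.6353 -0.2302  0.1581] t 13.72
0.57 [ 0.643 -0.237  0.058]
0.55 [0.555 0.333 0.053]
```

View pics/scene2.png

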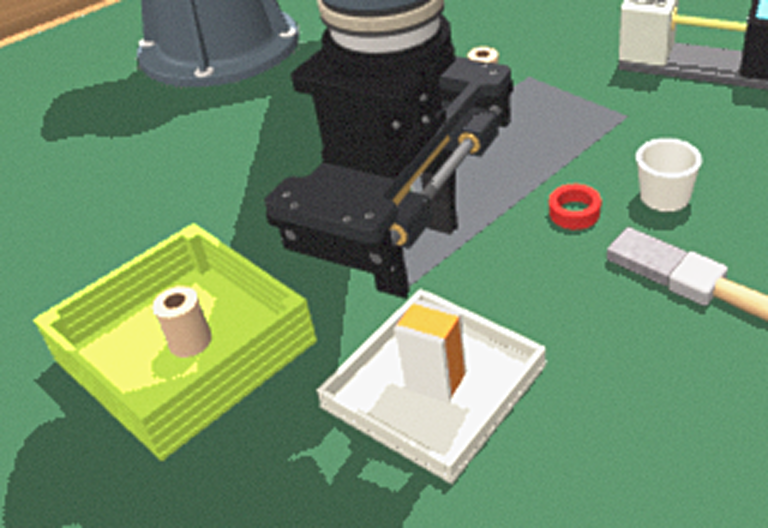

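Amber stands upright in the tray (frame px about (219,270)). Now green.

Call:
play_rows:
  motion:
    - [[0.01,0.012,0,0,0,0],[0.03,0.036,0,0,0,0],[0.054,0.065,0,0,0,0],[0.078,0.094,0,0,0,0],[0.102,0.123,0,0,0,0],[0.122,0.147,0.004,0,0,0],[0.134,0.161,0.015,0,0,0],[0.138,0.166,0.03,0,0,0]]

```text
time_s: 14.48
position: [0.4484, -0.108, 0.1232]
tcp_rot: [[-0.956, -0.293, -0.005], [-0.293, 0.956, 0.003], [0.004, 0.004, -1.0]]
force: [-0.0, 0.8, 0.2]
opening: 0.717
grasp_force: 0.0
```

Call:
play_rows:
  motion:
    - [[0,0,0,0,0,0],[0,0,0,0,0,0],[0,0,0,0,0,0]]

```text
time_s: 14.73
position: [0.4539, -0.1115, 0.1238]
tcp_rot: [[-0.956, -0.292, 0.001], [-0.292, 0.956, -0.0], [-0.001, -0.001, -1.0]]
force: [-0.8, 0.8, 0.9]
opening: 0.713
grasp_force: 0.0
```

```bash
python3 - <<'E'
from h import *
goto((.4548,-.112,.043),107)
E
```

```text
shift [-0.0007 -0.0006  0.0808] wz 0.0 yaw now 107.0 pos [ 0.4539 -0.1115  0.1238] t 14.73
```

Call:
play_rows:
  motion:
    - [[-0.001,-0.001,0.007,0,0,0],[-0.001,-0.001,0.022,0,0,0],[-0.001,-0.001,0.042,0,0,0],[-0.001,-0.001,0.062,0,0,0],[-0.001,-0.001,0.075,0,0,0],[-0.001,-0.001,0.08,0,0,0],[-0.001,-0.001,0.08,0,0,0],[-0.001,-0.001,0.08,0,0,0]]

```text
time_s: 15.4
position: [0.4547, -0.112, 0.0439]
tcp_rot: [[-0.956, -0.292, 0.0], [-0.292, 0.956, -0.0], [-0.0, -0.0, -1.0]]
force: [-0.3, -0.3, 0.2]
opening: 0.71
grasp_force: 0.0
```

Call:
play_rows:
  motion:
    - [[0,0,0,0,0,0],[0,0,0,0,0,0],[0,0,0,0,0,0],[0,0,0,0,0,0],[0,0,0,0,0,0],[0,0,0,0,0,0]]
  fingers: 0.02

```text
time_s: 15.9
position: [0.4545, -0.1117, 0.0443]
tcp_rot: [[-0.956, -0.293, 0.001], [-0.293, 0.956, -0.001], [-0.001, -0.001, -1.0]]
force: [-0.7, -0.1, 2.5]
opening: 0.389
grasp_force: 30.0
```

Call:
play_rows:
  motion:
    - [[0,0,-0.008,0,0,0],[0,0,-0.025,0,0,0],[0,0,-0.05,0,0,0],[0,0,-0.08,0,0,0],[0,0,-0.11,0,0,0],[0,0,-0.135,0,0,0],[0,0,-0.145,0,0,0],[0,0,-0.145,0,0,0]]

```text
time_s: 16.57
position: [0.4554, -0.112, 0.1918]
tcp_rot: [[-0.956, -0.293, 0.005], [-0.293, 0.956, -0.003], [-0.004, -0.004, -1.0]]
force: [-0.2, 0.7, -1.8]
opening: 0.392
grasp_force: 30.0
```

```bash
python3 - <<'E'
from h import *
b=(np.array([.4768,.3135])+[.6165,.3697])/2; print("gauge c",b)
goto((.5475,.342,.19),111.7)
E
```

```text
gauge c [0.54665 0.3416 ]
shift [-0.221   0.4072  0.001 ] wz -4.68 yaw now 107.02 pos [ 0.4554 -0.112   0.1918] t 16.57
```

Call:
play_rows:
  motion:
    - [[-0.004,0.007,0,0,0,-0.5],[-0.012,0.023,0,0,0,-1],[-0.025,0.047,0,0,0,-1.5],[-0.039,0.073,0,0,0,-2],[-0.053,0.099,0,0,0,-2.5],[-0.067,0.125,0,0,0,-3],[-0.082,0.151,0,0,0,-3.5],[-0.096,0.177,0,0,0,-4]]

```text
time_s: 17.23
position: [0.4928, 0.0879, 0.1871]
tcp_rot: [[-0.933, -0.359, -0.004], [-0.359, 0.933, 0.0], [0.004, 0.002, -1.0]]
force: [0.6, -0.3, -1.8]
opening: 0.389
grasp_force: 30.0
```

Call:
play_rows:
  motion:
    - [[-0.013,0.027,0,0,0,-0.3],[-0.025,0.054,0,0,0,-0.6],[-0.037,0.081,0,0,0,-0.8],[-0.05,0.108,0,0,0,-0.8],[-0.062,0.135,0,0,0,-0.8],[-0.074,0.16,0,0,0,-0.8],[-0.084,0.18,0,0,0,-0.8],[-0.091,0.195,0,0,0,-0.8]]

```text
time_s: 17.9
position: [0.5074, 0.3028, 0.1865]
tcp_rot: [[-0.928, -0.373, -0.004], [-0.373, 0.928, -0.001], [0.004, 0.001, -1.0]]
force: [0.6, -1.0, -1.9]
opening: 0.386
grasp_force: 30.0
```

Call:
play_rows:
  motion:
    - [[0,0.01,0,0,0,0],[0,0.013,0,0,0,0],[0,0.013,0,0,0,0],[0,0.013,0,0,0,0],[0,0.013,0,0,0,0]]

```text
time_s: 18.32
position: [0.5041, 0.3114, 0.1886]
tcp_rot: [[-0.929, -0.371, -0.001], [-0.371, 0.929, -0.001], [0.001, -0.0, -1.0]]
force: [-0.2, 0.1, -1.1]
opening: 0.391
grasp_force: 30.0
```

```bash
python3 - <<'E'
from h import *
goto((.5467,.3416,.19),111.9)
c=imaging.capture("top");save(c,"pics/top3.png",(50,140,200,260),3.3)
c2=imaging.capture("scene"); f=cv2.resize(c2["frame"][60:170,270:400],None,fx=4.3,fy=4.3,interpolation=cv2.INTER_CUBIC)[:,:,::-1]
a=cv2.imread("pics/top3.png"); h=max(a.shape[0],f.shape[0]); z=np.zeros((h,a.shape[1]+f.shape[1],3),np.uint8); z[:a.shape[0],:a.shape[1]]=a; z[:f.shape[0],a.shape[1]:]=f
z=cv2.resize(z,None,fx=min(1,800/z.shape[1]),fy=min(1,800/z.shape[1])); cv2.imwrite("pics/both3.png",z); print(z.shape)
E
```

```text
shift [-0.0507  0.0123 -0.0015] wz -0.15 yaw now 111.75 pos [0.5041 0.3114 0.1886] t 18.32
(359, 800, 3)
```

View pics/both3.png

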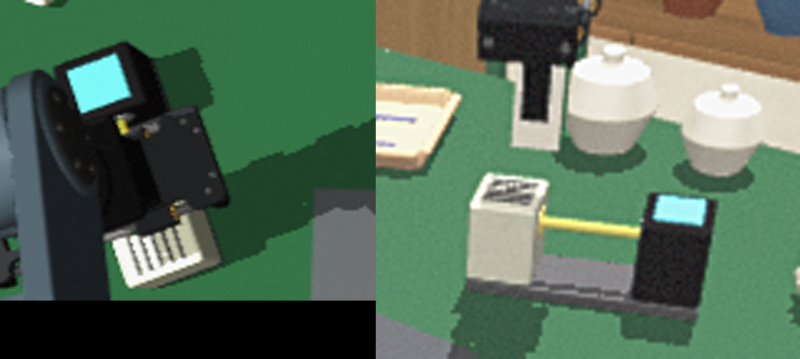

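The pictures show the sample held upright about 5 cm short of the gap. I shift along the gauge axis, then measure before lowering.

Call:
play_rows:
  motion:
    - [[-0.006,0.002,0,0,0,0],[-0.018,0.006,0,0,0,-0.1],[-0.032,0.01,0,0,0,-0.1],[-0.044,0.012,0,0,0,-0.1],[-0.05,0.013,0,0,0,-0.1],[-0.051,0.013,0,0,0,-0.1],[-0.051,0.013,0,0,0,-0.1],[-0.051,0.013,0,0,0,-0.1]]

```text
time_s: 19.08
position: [0.5463, 0.343, 0.1887]
tcp_rot: [[-0.928, -0.373, -0.001], [-0.373, 0.928, -0.001], [0.002, -0.0, -1.0]]
force: [-0.4, -0.0, -1.9]
opening: 0.389
grasp_force: 30.0
```

```bash
cat > m.py <<'E'
from h import *
from scipy.optimize import least_squares
s=bot.read_state(); c=imaging.capture("scene"); f=c["frame"]; hsv=cv2.cvtColor(f,cv2.COLOR_RGB2HSV)
goto((.5464,.3422,.19),111.8,s)
# beam line in scene
ys,xs=np.nonzero(cv2.inRange(hsv,(22,100,110),(34,255,255))); k=(xs>305)&(xs<380)&(ys>105)&(ys<150); xs,ys=xs[k],ys[k]
if len(xs)>9: print("beam px",len(xs),xs.min(),xs.max(),"fit",np.polyfit(xs,ys,1).round(3),"mid row",ys.mean().round(2),xs.mean().round(2))
def G(u,v,z,x0=.5464,y0=.3422,yaw=21.8): a=np.radians(yaw); return [x0+u*np.cos(a)-v*np.sin(a),y0+u*np.sin(a)+v*np.cos(a),z]
p=proj(c,[G(-.045,0,.062),G(.045,0,.062)]); print("pred beam ends",p.round(2).tolist())
print("pred lamp top -y edge",proj(c,[G(-.105,-.035,.09),G(-.045,-.035,.09),G(.045,-.035,.09),G(.105,-.035,.09)]).round(1).tolist())
P=s["position"]; yt=np.degrees(np.arctan2(s["tcp_rot"][1][1],s["tcp_rot"][0][1]))-90
zb=P[2]-.0443
q=proj(c,[G(u,-.017,z,P[0],P[1],yt) for u in(-.02,.02) for z in(zb,zb+.07)]); print("pred sample -y face (L bot,L top,R bot,R top)",q.round(1).tolist())
for r in finder.outline_of("scene","green_sample")[:2]:
    ys,xs=np.nonzero(r["pixels"]); print("mask",round(r["confidence"],2),len(xs),xs.min(),xs.max(),ys.min(),ys.max())
save(c,"pics/%s.png"%__import__("sys").argv[1],(280,50,400,170),5)
np.save("sc.npy",f)
E
python3 m.py sc4
```

```text
shift [ 0.0002 -0.0008 -0.0013] wz 0.09 yaw now 111.89 pos [0.5463 0.343  0.1887] t 19.08
beam px 91 320 351 fit [ 0.129 85.838] mid row 129.11 334.45
pred beam ends [[320.05, 126.82], [350.8, 130.5]]
pred lamp top -y edge [[298.0, 121.0], [318.6, 123.4], [350.6, 127.2], [372.8, 129.8]]
pred sample -y face (L bot,L top,R bot,R top) [[330.2, 103.7], [332.6, 78.8], [344.8, 105.2], [347.9, 80.1]]
mask 0.62 254 331 348 80 105
```

View pics/sc4.png

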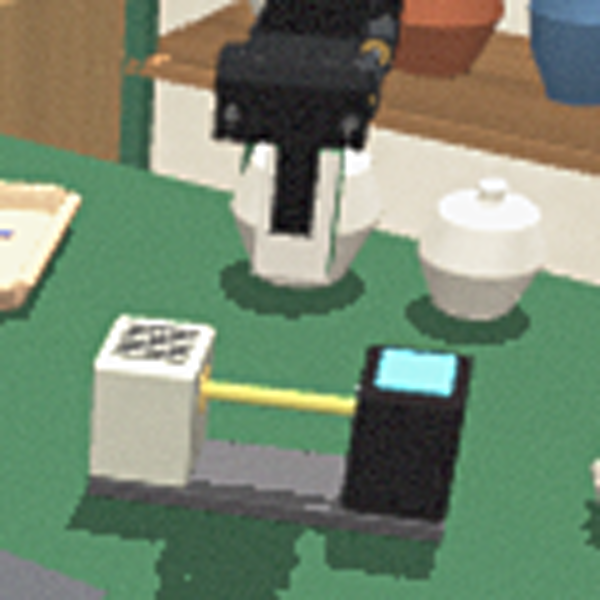

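The scene shows the sample hanging upright, centred over the gap: its face bottom edge runs from about (330,105) to (345,106.5) against gap ends at x≈320 and 351. I lower it.

Call:
play_rows:
  motion:
    - [[0,0,0.006,0,0,0],[0,-0.001,0.02,0,0,0],[0,-0.001,0.038,0,0,0],[0,-0.001,0.056,0,0,0],[0,-0.001,0.074,0,0,0],[0,-0.001,0.09,0,0,0],[0,-0.001,0.1,0,0,0],[0,-0.001,0.102,0,0,0]]

```text
time_s: 19.85
position: [0.5456, 0.3418, 0.0845]
tcp_rot: [[-0.928, -0.373, -0.004], [-0.373, 0.928, -0.002], [0.005, -0.0, -1.0]]
force: [-0.4, -0.0, -1.9]
opening: 0.394
grasp_force: 30.0
```

Call:
play_rows:
  motion:
    - [[0,0,0,0,0,0],[0,0,0,0,0,0],[0,0,0,0,0,0]]

```text
time_s: 20.1
position: [0.5481, 0.343, 0.0881]
tcp_rot: [[-0.928, -0.373, 0.002], [-0.373, 0.928, 0.001], [-0.002, 0.0, -1.0]]
force: [-0.1, -0.2, -1.8]
opening: 0.392
grasp_force: 30.0
```

```bash
python3 m.py sc5; python3 - <<'E'
from h import *
f=np.load("sc.npy").astype(int)
for x in (330,333,336,339,342): print(x,"col",f[128:146,x].sum(1).tolist())
for y in (124,130,134): print(y,"row",f[y,318:354].sum(1).tolist())
c=imaging.capture("top"); t=c["frame"][165:255,60:160]; cv2.imwrite("t.png",t)
P=bot.read_state(); p=proj(c,[[P["position"][0],P["position"][1],.11]]); print("top px of sample",p)
E
```

```text
shift [ 1.700e-03 -1.000e-04 -1.019e-01] wz 0.11 yaw now 111.91 pos [0.5481 0.343  0.0881] t 20.1
beam px 53 320 351 fit [ 0.126 86.855] mid row 128.92 333.55
pred beam ends [[320.05, 126.82], [350.8, 130.5]]
pred lamp top -y edge [[298.0, 121.0], [318.6, 123.4], [350.6, 127.2], [372.8, 129.8]]
pred sample -y face (L bot,L top,R bot,R top) [[327.6, 136.1], [329.8, 114.0], [341.3, 137.8], [344.1, 115.6]]
mask 0.59 138 329 344 118 137
330 col [642, 631, 634, 628, 630, 616, 622, 628, 628, 482, 338, 424, 288, 255, 280, 273, 277, 276]
333 col [64, 74, 284, 633, 636, 612, 616, 615, 626, 565, 341, 398, 426, 274, 258, 261, 284, 279]
336 col [82, 34, 217, 646, 634, 618, 608, 615, 618, 634, 404, 367, 430, 279, 254, 262, 265, 284]
339 col [517, 630, 624, 610, 617, 619, 616, 618, 623, 631, 551, 356, 424, 292, 253, 264, 267, 261]
342 col [621, 584, 538, 522, 476, 380, 342, 356, 383, 333, 349, 336, 421, 434, 278, 259, 269, 255]
124 row [765, 611, 504, 549, 371, 325, 324, 335, 340, 332, 338, 552, 643, 398, 134, 40, 81, 53, 85, 65, 86, 276, 638, 642, 633, 474, 308, 329, 328, 348, 334, 338, 355, 352, 187, 128]
130 row [476, 447, 441, 389, 343, 337, 315, 329, 316, 323, 425, 629, 634, 486, 370, 284, 273, 282, 217, 198, 230, 624, 637, 626, 538, 445, 620, 637, 637, 646, 654, 664, 678, 304, 69, 101]
134 row [424, 400, 405, 352, 350, 343, 342, 336, 325, 341, 560, 628, 622, 614, 617, 616, 612, 611, 608, 613, 618, 616, 627, 627, 342, 326, 342, 334, 338, 334, 339, 334, 168, 90, 92, 105]
top px of sample [[ 96.78100056 203.03131515]]
```

View pics/sc5.png

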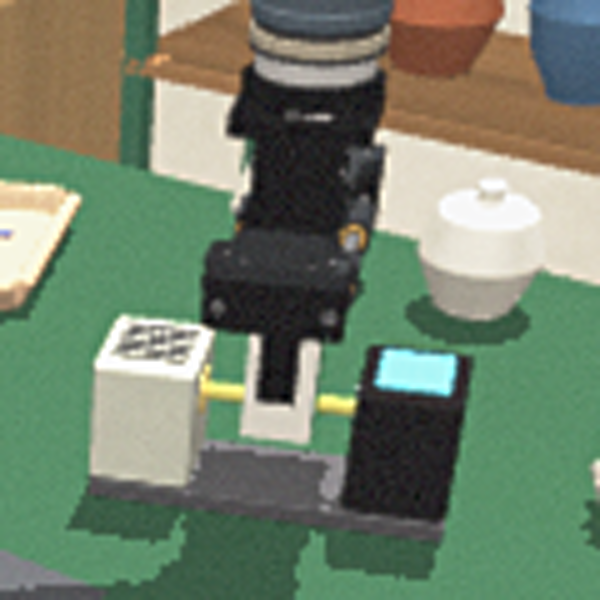

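The sample is in the gap with the finger ending above the beam, and the beam is visible on both sides (rows about 127–131). I let it settle, then measure subpixel edges of the gauge and sample together.

Call:
play_rows:
  motion:
    - [[0,0,0,0,0,0],[0,0,0,0,0,0],[0,0,0,0,0,0],[0,0,0,0,0,0],[0,0,0,0,0,0],[0,0,0,0,0,0]]

```text
time_s: 20.75
position: [0.5473, 0.3426, 0.0869]
tcp_rot: [[-0.928, -0.373, -0.0], [-0.373, 0.928, 0.0], [0.0, 0.0, -1.0]]
force: [-0.6, 0.4, -1.6]
opening: 0.387
grasp_force: 30.0
```

```bash
cat > e.py <<'E'
from h import *
fs=[]; ft=[]
for i in range(4): c=imaging.capture("scene"); fs.append(c["frame"].astype(float))
s=bot.read_state(); f=np.mean(fs,0).sum(2)
P=s["position"]; yt=np.degrees(np.arctan2(s["tcp_rot"][1][1],s["tcp_rot"][0][1]))-90
print("TCP",np.round(P,4),"yaw",round(yt,2),"tilt",np.round(np.array(s["tcp_rot"])[:,2],4))
def G(u,v,z,x0=.5464,y0=.3422,yaw=21.8): a=np.radians(yaw); return [x0+u*np.cos(a)-v*np.sin(a),y0+u*np.sin(a)+v*np.cos(a),z]
def edge(A,B,w=4,axis=0):
    """mean offset px of strongest step from predicted edge A-B, searched along axis (0 col,1 row)"""
    a,b=proj(c,[A,B]); o=[]
    for k in np.linspace(.1,.9,25):
        q=a+k*(b-a); t=np.arange(-w,w+.01,.1); n=np.array([1,0]) if axis==0 else np.array([0,1])
        m=(q+t[:,None]*n).astype(np.float32); pr=cv2.remap(f.astype(np.float32),m[None,:,0],m[None,:,1],cv2.INTER_LINEAR)[0]
        g=np.abs(np.gradient(cv2.GaussianBlur(pr[None],(0,0),3)[0])); g2=np.where(g>.5*g.max(),g,0); j=g.argmax(); L=slice(max(0,j-10),j+11); o.append((t[L]*g[L]).sum()/g[L].sum())
    return round(float(np.median(o)),2),round(float(np.std(o)),2)
print("lamp front left/right",edge(G(-.105,-.035,.02),G(-.105,-.035,.085)),edge(G(-.045,-.035,.02),G(-.045,-.035,.085)))
print("sensor front left/right",edge(G(.045,-.035,.02),G(.045,-.035,.085)),edge(G(.105,-.035,.02),G(.105,-.035,.085)))
print("base front bottom row",edge(G(-.1,-.035,0),G(.1,-.035,0),3,1))
print("beam upper/lower row L",edge(G(-.03,0,.0645),G(-.028,0,.0645),2,1))
H=lambda u,v,z: G(u,v,P[2]-.0443+z,P[0],P[1],yt)
print("sample left/right",edge(H(-.02,-.017,.003),H(-.02,-.017,.03),3),edge(H(.02,-.017,.003),H(.02,-.017,.015),3))
print("sample bottom row",edge(H(-.018,-.017,0),H(.018,-.017,0),3,1))
hsv=cv2.cvtColor(fs[0].astype(np.uint8),cv2.COLOR_RGB2HSV)
m=np.mean(fs,0); w=np.clip(m[:,:,0]+m[:,:,1]-2*m[:,:,2]-60,0,None)
for a,b in ((322,327),(344,350)):
    for x in range(a,b):
        r=w[118:140,x]; k=r.argmax(); L=slice(max(0,k-3),k+4); y=118+(np.arange(22)[L]*r[L]).sum()/r[L].sum()
        A,B=proj(c,[G(-.045,0,.062),G(.045,0,.062)]); print(x,round(y-(A[1]+(B-A)[1]*(x-A[0])/(B-A)[0]),2),end="; ")
E
python3 e.py
```

```text
TCP [0.5473 0.3426 0.0869] yaw 21.91 tilt [-0. -0. -1.]
lamp front left/right (0.41, 0.17) (-0.02, 0.89)
sensor front left/right (0.33, 0.18) (0.12, 0.14)
base front bottom row (-2.17, 1.3)
beam upper/lower row L (-0.39, 0.01)
sample left/right (-0.14, 1.07) (0.09, 0.07)
sample bottom row (0.59, 0.14)
322 0.36; 323 0.45; 324 0.38; 325 0.31; 326 0.4; 344 0.46; 345 0.38; 346 0.27; 347 0.39; 348 0.47; 349 0.42;
```

The sample is within about 0.5 mm of the beam's middle along the gauge and in height. The tilt is zero and the yaw is off by about 0.2°, so I hand in.

```bash
python3 -c "
from rig import bot
print(bot.hand_in())"
```

```text
the job is handed in; nothing more can be done
None
```

The job is handed in, with no verdict shown: the prop is in the basket, amber stands upright in the tray, and green is held still in the gauge, by my measurements within about 0.5 mm of the beam's middle along the gauge and in height; its sideways centring was only calculated, because the gripper hid it from the top camera.

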